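# Clamp a specimen block with the hand crank

### The arm

A 6-joint arm with a two-finger parallel gripper is mounted at the origin on the work surface. World frame = base frame: x ahead of the robot, y to its left, z up, the work surface at z = 0. Lengths are in m, angles in degrees, forces in N, time in s.
With the tool pointing down it reaches from about 0.25 to 0.725 m from the base axis. Payload 9.7 kg.
Tool frame: the origin (TCP) lies between the finger pads; the fingertips stand 17 mm ahead of it and the grasp point (between the pads) lies 2 mm behind it; z points along the fingers, y is the direction in which the jaws open and shut (so a half turn about z gives the same grasp; the last joint's range is limited). The gripper opens to 85 mm and grips with 20 to 120 N. Pads are 22 mm wide; open, the fingers measure 114 mm over their backs; the gripper's body (76 mm by 85 mm) begins 54 mm behind the grasp point. The pads swing forward as they close: fully open they stand 13 mm farther back than shut.
Start: joints at [69.729, 4.979, 10.078, 95.1, 0, 90], TCP at [0.191, 0.516, 0.248] pointing down, gripper open.
Joint ranges: [-179.16, 179.16], [-48.56, 103.87], [-65.8, 70.77], [-126.05, 130.52], [-82.76, 87.17], [-180, 180]. Speed limits (degrees/s): [127.2, 127.2, 147.25, 180, 180, 180].

### API

Orientations are given as [roll, pitch, yaw] about the fixed x, y, z axes, in that order (R = Rz(yaw) Ry(pitch) Rx(roll)).
In Python, from workcell import monitor, cams, order gives the robot as it stands. The module is installed in compiled form; this text tells all that it offers.
- The arm moves only by the shell command python3 -m handwheel 'ROWS' [OPENING] [FORCE]. ROWS is JSON, a list of rows, each a list of 6 numbers: the shift along the tool's x, y, z in m, then the turn, a rotation vector about the tool's x, y, z in degrees. In form: [[tx, ty, tz, wx, wy, wz], ...]. A call has exactly 8 rows; each row shifts and turns the commanded pose from where the row before left it, along the tool's axes as they then stand; what a row does not reach is not made up. A row lasts 1/12 s, in which the tool goes at most 41.7 mm and 7.16 degrees, less where a joint would pass 70% of its speed; a pose out of reach is approached as far as the arm can. A call is refused whole if a number of a shift passes 0.0417 or a number of a turn 7.16, either way. A call with a gripper value outside its range is refused whole. OPENING is the opening, from -1 (shut) to 1 (fully open), set as the call begins (- or left out, the last holds). The fingers move at their own pace and stop on an object; FORCE is the grip in N (left out, the last holds). Time passes only in rows, so rows that do not move let the fingers close, or fill a call up. It gives the time, the measured TCP pose, the force and the opening at its end, in the units of the state.
- monitor.get_obs(): the state, without advancing time (a new reading comes with each control period).
- cams.camera(name): name is "scene" or "side" or "wrist"; returns a dict with "img" (480x640x3 uint8, red, green, blue), "depth" (480x640 float32, m along the optical axis (not along the pixel's ray), 0 where there is no reading), "fx", "fy", "cx", "cy" (pixels), "rvec" (rotation vector, rad) and "tvec" (3), from world to camera coordinates, as OpenCV has them; the wrist camera has in their place "tool_from_camera" (4x4, takes a point from camera to tool coordinates, whose origin is the TCP and whose axes are the flange's). Camera axes: x right, y down, z forward; pixel columns grow to the right and rows downward; lengths in m; the calibration is good to about 2 mm. A picture is of the moment at which its call begins: read the wrist's pose just before it.
- order.job_done(): hands the job in, once; it reports no verdict.
The state is a dict: "time": time; "q": joint angles; "qd": joint speeds; "joint_efforts": joint torques, N m; "ee_pos": TCP position; "tcp_rot": TCP orientation; "wrist_force": force on the tool from outside, world axes, zero at the start; "torque": the same for the moment, N m; "opening": finger opening in m.
Only numpy, scipy, OpenCV 4.12 (cv2) and the standard library are available. Lean on these libraries where they do the work, as an engineer would, in place of code of your own. Each camera call takes 0.05 s, during which the arm holds its last target. There are 200 camera calls.

### The job

Stand the specimen block on the bed of the bench clamp right in front of the stop (within about a centimetre), midway across the bed and with its long side along the clamp, and let it go. Then take the crank by its spinning grip and wind it clockwise in one steady go, without letting go of the grip on the way, until the jaw holds the block firmly against the stop: feel for the crank growing stiffer and do not force it. Let go of the crank and leave the block clamped; disturb nothing else on the bench.

Things in the scene. Friction and masses are not known exactly. Their poses are not given: they have to be found in the camera images.
- block: The loose specimen block, upright: a grey cassette foot with a cast white block on it, together a plain cuboid 30 (its x) by 40 (its y, the long side) by 36 mm high; 60 to 130 g. Origin: centre of its underside, z up. It stands on the bench to the left of the clamp.
- clamp: Bench clamp, fixed. Aluminium bed 110 (its x) x 400 mm (its y), top 25 mm above the bench; origin: centre of its underside. Its -y end carries a white gearbox (top at 75 mm) with the crank. Next to it a steel jaw 36 mm high slides on the bed towards +y, about 60 mm a turn. Its sprung front plate is adjustable: with the crank at 0 its face is at the clamp's y = 4 to 16 mm, as it happens to be set.
- stop: Steel stop bolted on the clamp's bed near its +y end, at a place along the bed that varies: 80 mm wide (x), 24 thick, 34 high. Origin: middle of the lower edge of the flat face that looks at the jaw, on the bed's top; y points along the clamp, away from the jaw. A block against it has its origin at y = -20 mm, x = 0, z = 0.
- hub (a point): Point on the crank's vertical axis, 85 mm above the bench. Winding idle takes about 8 N of push along the circle at the grip, at any angle (partly relaxing at a standstill). With the block pinched at the stop the push grows by about 1 N per 6 N of clamping force. Firm is 15 to 45 N of clamping force (2.4 to 7 N more push than idle); above 55 N is forced.
- grip: The crank's black upright grip, a cylinder 24 mm across and 58 mm high, 60 mm from the crank's axis, that spins freely about its own axis. Origin: centre of its lower end, 97 mm above the bench (12 mm above the hub point); the grip stands up from there to 155 mm. The crank arm below it is 18 mm wide and ends at 93 mm above the bench.
- crank (a joint): Angle of the crank, rad, growing clockwise seen from above (the winding direction); -0.8 to 0.8 at the start, end of travel at 15. At 0 the grip lies towards the clamp's -x. It stays where it is left. Once the block is pinched, the clamping force grows by about 10 N for each 0.1 rad of further turning (the plate's springs, 10 N/mm).
- beaker: Bystander: clear plastic beaker, 76 mm across, 110 mm high, beyond the clamp. Origin: centre of its underside.
- cup: Bystander: plastic cup, 68 mm across, 85 mm high, to the right of the clamp. Origin: centre of its underside.
- coolpack: Bystander: flat blue cooling pack, 75 (x) x 150 (y) x 26 mm, lying right of the clamp, farther out than the cup. Origin: centre of its underside.
Mind the look-alikes: they are no part of the job. There is more than one size of the block; the one meant has the size given above.

How it is judged:
By the outcome, as a careful person would: the job done as asked, in the order asked, and still so for the second after the job is handed in, with the robot touching nothing.
It also fails if it takes over 72 s, if anything falls off the work surface, if the arm or the gripper's body presses on something with over 40 N, if the wrist force passes 120 N, or if a joint passes its speed limit or range.

## Working session

There is one attempt and no reset: what is moved stays moved. The work goes in short steps, Python scripts to look and compute and a shell command to move; the robot and the scene stay as the last step left them, time stands still between calls to the robot, and variables do not carry over. Pictures are saved under pics/ and viewed, about 8 in all and at most 12, crops included, and the job is handed in when it is done.

```bash
mkdir -p pics; ls; python3 - <<'E'
from workcell import monitor,cams
import cv2,pickle
o=monitor.get_obs();print(o)
d={}
for n in("scene","side","wrist"):
    d[n]=cams.camera(n);cv2.imwrite(f"pics/{n}0.png",d[n]["img"][:,:,::-1])
    print(n,{k:v for k,v in d[n].items() if k not in("img","depth")})
d['obs']=o
pickle.dump(d,open("v0.pkl","wb"))
E
```

```text
pics
{'time': 0.0, 'q': array([ 6.97278923e+01,  5.01103374e+00,  1.00353849e+01,  9.50992449e+01,
       -1.03354627e-03,  9.00005331e+01]), 'qd': array([ 0.0480488 ,  0.08071695,  0.03175908,  0.08253073,  0.01446367,
       -0.0800675 ]), 'joint_efforts': array([-1.53826804e-03, -5.20380163e+01,  4.64816236e+01,  1.62492710e-02,
       -7.22503546e-05, -2.51183769e-05]), 'ee_pos': array([0.19049896, 0.51574314, 0.24759202]), 'tcp_rot': array([-1.79925106e+02,  1.03424226e-03,  1.59727360e+02]), 'wrist_force': array([-0.59491416,  0.48348513,  0.14513464]), 'torque': array([ 0.02882559,  0.01377128, -0.01640673]), 'opening': 0.08537181869590595}
scene {'fx': 450.03806428168724, 'fy': 450.03806428168724, 'cx': 313.0960801709695, 'cy': 235.25981139325526, 'rvec': array([ 0.89764387,  2.43306961, -1.14621726]), 'tvec': array([ 0.47458205, -0.16492544,  1.40828512])}
side {'fx': 501.6728348740908, 'fy': 501.6728348740908, 'cx': 323.19338876762095, 'cy': 236.9072041370728, 'rvec': array([ 2.00666406, -0.65647624,  0.39194357]), 'tvec': array([-0.47162062,  0.23878467,  0.81790283])}
wrist {'fx': 350.59528598846174, 'fy': 350.59528598846174, 'cx': 321.08132120813315, 'cy': 235.85128728707724, 'tool_from_camera': array([[ 1.81337312e-05, -9.51966503e-01, -3.06202183e-01,
         7.93403316e-02],
       [ 9.99999871e-01, -1.37926850e-04,  4.88028755e-04,
         2.52068157e-04],
       [-5.06820530e-04, -3.06202152e-01,  9.51966378e-01,
        -1.27337156e-01],
       [ 0.00000000e+00,  0.00000000e+00,  0.00000000e+00,
         1.00000000e+00]])}
```

View pics/scene0.png

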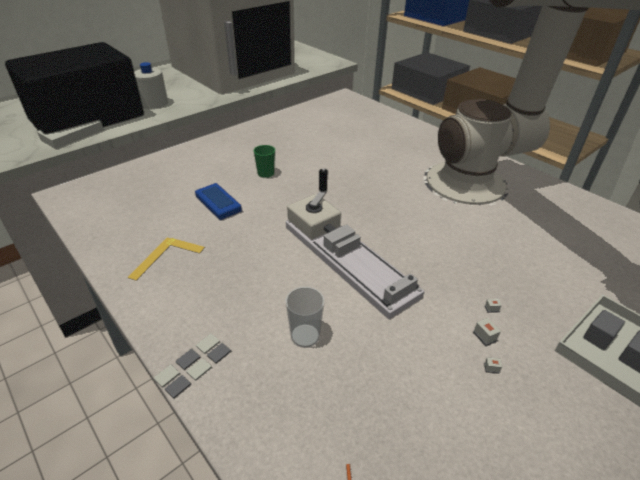

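View pics/side0.png

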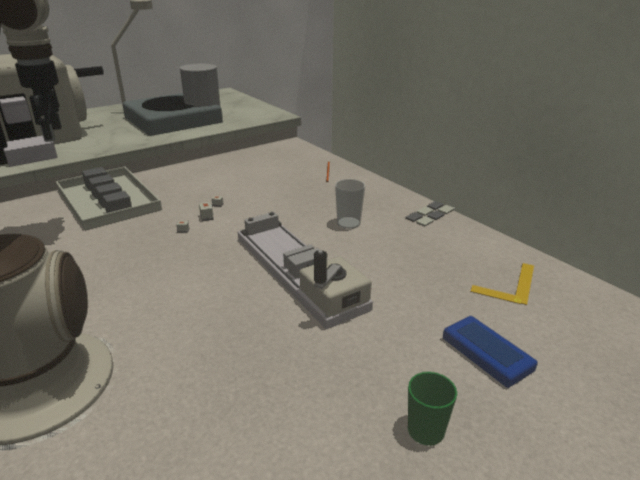

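Scene view: three small blocks at (493,304), (487,331) and (493,365), the middle one biggest. Clamp gearbox at (315,215), grip at (323,180), stop at (400,289).

```bash
cat > h.py <<'E'
import numpy as np,cv2
from scipy.spatial.transform import Rotation as R
def pose(c,o=None):
    "world_from_camera R,t"
    if "rvec" in c:
        r=cv2.Rodrigues(c["rvec"])[0];return r.T,-r.T@c["tvec"]
    rw=R.from_euler('xyz',o["tcp_rot"],degrees=True).as_matrix();T=c["tool_from_camera"]
    return rw@T[:3,:3],rw@T[:3,3]+o["ee_pos"]
def ray(c,u,v,o=None):
    r,t=pose(c,o);return t,r@np.array([(u-c["cx"])/c["fx"],(v-c["cy"])/c["fy"],1])
def onz(c,u,v,z,o=None):
    t,d=ray(c,u,v,o);return t+d*(z-t[2])/d[2]
def dep(c,u,v,o=None):
    t,d=ray(c,u,v,o);return t+d*float(c["depth"][v,u])
def cloud(c,o=None):
    r,t=pose(c,o);v,u=np.mgrid[:480,:640];z=c["depth"]
    p=np.stack([(u-c["cx"])/c["fx"]*z,(v-c["cy"])/c["fy"]*z,z],-1)@r.T+t
    p[z<=0]=np.nan;return p
def tri(*rays):
    A=np.zeros((3,3));b=np.zeros(3)
    for t,d in rays:
        d=d/np.linalg.norm(d);P=np.eye(3)-np.outer(d,d);A+=P;b+=P@t
    return np.linalg.solve(A,b)
def proj(c,p,o=None):
    r,t=pose(c,o);q=r.T@(np.array(p)-t);return c["fx"]*q[0]/q[2]+c["cx"],c["fy"]*q[1]/q[2]+c["cy"]
E
python3 - <<'E'
import pickle
from h import *
np.set_printoptions(precision=4,suppress=True)
d=pickle.load(open("v0.pkl","rb"));s=d["scene"];e=d["side"]
for n,u,v in[("b1",493,304),("b2",487,331),("b3",493,365),("grip",323,173),("stop",400,289),("gear",300,212),("beaker",305,310),("cup",264,160),("pack",218,200)]:print(n,dep(s,u,v))
for n,u,v in[("b",182,227),("b",206,211),("b",217,201),("griptop",320,253),("stop",262,219)]:print(n,dep(e,u,v))
ims=[]
for n,c in(("scene",s),("side",e)):
    p=cloud(c);print(n,"bench z",np.nanmedian(p[...,2][(abs(p[...,2])<.02)]))
x0,x1,y0,y1=s["img"],0,0,0
a=cv2.resize(s["img"][160:320,270:430],None,fx=3.6,fy=3.6,interpolation=cv2.INTER_CUBIC)
b=cv2.resize(s["img"][290:380,465:515],(320,576),interpolation=cv2.INTER_CUBIC)
cv2.imwrite("pics/c1.png",np.hstack([a,b[:,:220]])[:,:,::-1])
a=cv2.resize(e["img"][180:340,170:380],None,fx=3.7,fy=3.7,interpolation=cv2.INTER_CUBIC)
cv2.imwrite("pics/c2.png",a[:,:,::-1])
E
```

```text
b1 [0.4056 0.3467 0.0241]
b2 [0.4909 0.383  0.0352]
b3 [0.5444 0.4335 0.0245]
grip [ 0.4743 -0.1398  0.1555]
stop [0.556  0.2043 0.0591]
gear [ 0.557 -0.133  0.075]
beaker [0.744  0.1102 0.0484]
cup [ 0.4644 -0.4186  0.0667]
pack [ 0.6586 -0.3754  0.0285]
b [0.3967 0.3348 0.0171]
b [0.4737 0.3584 0.0295]
b [0.5341 0.421  0.0171]
griptop [ 0.4651 -0.153   0.1586]
stop [0.5399 0.1833 0.0602]
scene bench z 0.0006479591051026246
side bench z 0.0014789497547376684
```

View pics/wrist0.png

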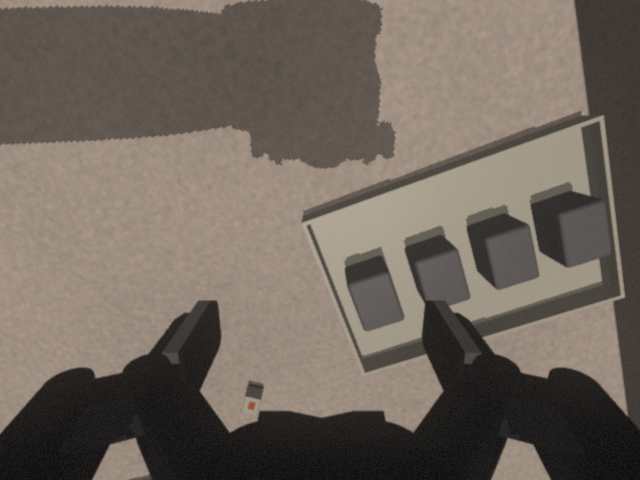

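Wrist view: tray of dark blocks and one small block at (252,398); the target is outside it. I'll fit the clamp from the depth cloud.

```bash
python3 - <<'E'
import pickle
from h import *
np.set_printoptions(precision=4,suppress=True)
d=pickle.load(open("v0.pkl","rb"))
P={n:cloud(d[n]).reshape(-1,3) for n in("scene","side")}
def fit(n,p,lo,hi,box):
    m=(p[:,2]>lo)&(p[:,2]<hi)&(p[:,0]>box[0])&(p[:,0]<box[1])&(p[:,1]>box[2])&(p[:,1]<box[3])
    q=p[m]
    if len(q)<5: print(n,len(q));return
    r=cv2.minAreaRect((q[:,:2]*1000).astype(np.float32));print(n,len(q),"z",np.median(q[:,2]),"mean",q[:,:2].mean(0),"rect",np.round(r[0],1),np.round(r[1],1),round(r[2],1))
for k,p in P.items():
    print(k)
    fit("bed",p,.02,.03,(.35,.68,-.25,.27))
    fit("gear",p,.070,.082,(.4,.65,-.25,.0))
    fit("grip",p,.125,.17,(.4,.55,-.25,-.05))
    fit("griptop",p,.151,.17,(.4,.55,-.25,-.05))
    fit("arm",p,.087,.1,(.4,.6,-.25,0))
    fit("stop",p,.054,.063,(.45,.65,.12,.27))
    fit("jaw",p,.056,.066,(.45,.65,-.08,.11))
    fit("B",p,.030,.042,(.43,.52,.33,.41))
    fit("Ball",p,.006,.042,(.43,.52,.33,.41))
    fit("b1",p,.018,.032,(.37,.43,.31,.37))
    fit("b3",p,.018,.032,(.5,.57,.39,.46))
E
```

```text
scene
bed 2919 z 0.02554479913725305 mean [0.5452 0.0888] rect [529.5  22.7] [402.5 112.9] 86.2
gear 858 z 0.07557306802137659 mean [ 0.5276 -0.1127] rect [ 521.1 -121.5] [113.2 102.2] 87.1
grip 121 z 0.14639615163325903 mean [ 0.4703 -0.1431] rect [ 466.5 -146.6] [21.8 24. ] 86.3
griptop 47 z 0.15541695307908088 mean [ 0.4683 -0.1448] rect [ 466.3 -146.7] [21.3 21.8] 74.7
arm 159 z 0.09321075500078346 mean [ 0.5024 -0.1279] rect [ 496.8 -134. ] [83.6 27.6] 28.9
stop 300 z 0.05935726687090803 mean [0.5448 0.1973] rect [542.8 196. ] [26.  81.6] 85.8
jaw 577 z 0.061576491808574385 mean [ 0.53   -0.0172] rect [530.1 -23.4] [99.7 99.5] 82.5
B 267 z 0.03611640579648823 mean [0.4808 0.3802] rect [479. 379.] [40.1 32.7] 73.0
Ball 470 z 0.033758312925191436 mean [0.4845 0.3812] rect [478.4 379.5] [41.8 34.3] 72.4
b1 113 z 0.02380570526046888 mean [0.4005 0.3463] rect [399.4 346.1] [21.6 27.1] 48.7
b3 147 z 0.023779714139289476 mean [0.5372 0.4316] rect [536.2 431.7] [23.  26.2] 43.8
side
bed 2169 z 0.026374428275510398 mean [0.5162 0.0478] rect [531.2  19.1] [399.7 111.9] 85.8
gear 1192 z 0.
[... 177 characters left out ...]
op 98 z 0.1560313736281504 mean [ 0.4656 -0.152 ] rect [ 466.6 -150.8] [22.6 21.1] 53.6
arm 246 z 0.093571469511122 mean [ 0.5004 -0.137 ] rect [ 497.5 -136.9] [83.4 26. ] 28.7
stop 201 z 0.059687939528523914 mean [0.542  0.1898] rect [544.9 192.4] [31.7 82. ] 83.4
jaw 494 z 0.06217845595647836 mean [ 0.5211 -0.0103] rect [523.2 -31.4] [116.4  73.6] 76.7
B 105 z 0.037138515703767805 mean [0.4794 0.3721] rect [481.  376.8] [47.5 29.3] 73.7
Ball 210 z 0.02999746661967767 mean [0.4774 0.367 ] rect [480.9 376.4] [48.5 30. ] 75.0
b1 68 z 0.02419018591136779 mean [0.4007 0.3406] rect [400.8 342.6] [26.5 26.4] 54.4
b3 54 z 0.02462696524568242 mean [0.5373 0.4255] rect [537.8 427.4] [25.1 28. ] 32.2
```

Target is the middle block: 40x30x36 mm at about (0.480, 0.378), long axis at 73°. Clamp axis is at about 86°, stop face about y_c = 162 mm. Moving above the block.

```bash
python3 -m handwheel '[[-0.04,-0.0036,0.004,0,0,0],[-0.04,-0.0036,0.004,0,0,0],[-0.04,-0.0036,0.004,0,0,0],[-0.04,-0.0036,0.004,0,0,0],[-0.04,-0.0036,0.004,0,0,0],[-0.04,-0.0036,0.004,0,0,0],[-0.04,-0.0036,0.004,0,0,0],[-0.04,-0.0036,0.004,0,0,0]]' 1 40
python3 -m handwheel '[[0,0,0,0,0,7],[0,0,0,0,0,7],[0,0,0,0,0,7],[0,0,0,0,0,7],[0,0,0,0,0,7],[0,0,0,0,0,7],[0,0,0,0,0,7],[0,0,0,0,0,7]]'
python3 -m handwheel '[[0,0,0,0,0,7],[0,0,0,0,0,7],[0,0,0,0,0,7],[0,0,0,0,0,7],[0,0,0,0,0,2.7],[0,0,0,0,0,0],[0,0,0,0,0,0],[0,0,0,0,0,0]]'
python3 - <<'E'
from workcell import monitor,cams
import cv2,pickle
o=monitor.get_obs();print(o["q"],o["ee_pos"],o["tcp_rot"])
c=cams.camera("wrist");pickle.dump((c,o),open("v1.pkl","wb"))
cv2.imwrite("pics/w1.png",c["img"][:,:,::-1])
from h import *
p=cloud(c,o).reshape(-1,3)
for lo,hi in((.032,.04),(.006,.032)):
    m=(p[:,2]>lo)&(p[:,2]<hi)&(abs(p[:,0]-.48)<.04)&(abs(p[:,1]-.378)<.04);q=p[m];print(len(q),cv2.minAreaRect((q[:,:2]*1000).astype(np.float32)),np.median(q[:,2]))
E
```

```text
time: 0.82
ee_pos: [0.4823, 0.3768, 0.2159]
tcp_rot: [-180.0, -0.0, 159.7]
wrist_force: [-0.4, 1.1, 0.3]
opening: 0.0854
time: 1.48
ee_pos: [0.4807, 0.378, 0.2159]
tcp_rot: [-180.0, 0.0, 103.4]
wrist_force: [-0.2, 0.6, 0.5]
opening: 0.0852
time: 2.15
ee_pos: [0.4807, 0.378, 0.2161]
tcp_rot: [-180.0, 0.0, 73.1]
wrist_force: [0.3, -0.3, 0.3]
opening: 0.0854
[ 3.81813738e+01  1.30714889e+01  1.56235889e+01  9.25731597e+01
 -9.95981180e-04  1.45037362e+02] [0.48070795 0.37802095 0.21607989] [-1.79988748e+02  1.78297516e-02  7.31440141e+01]
1427 ((479.0103454589844, 379.2371826171875), (40.347904205322266, 29.243375778198242), 73.65508270263672) 0.037619409607511756
157 ((484.96868896484375, 398.0679626464844), (1.2126851081848145, 29.07965660095215), 72.84270477294922) 0.02042908173896374
```

View pics/w1.png

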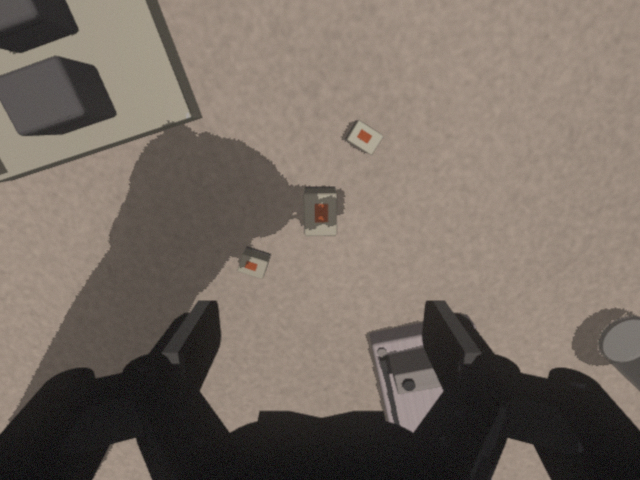

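Block at (320,212), lined up between the fingers, with a smaller look-alike at (255,263) and another at (365,137). Descend and grasp.

```bash
python3 -m handwheel '[[0.001,-0.002,0.02,0,0,0],[0,0,0.03,0,0,0],[0,0,0.03,0,0,0],[0,0,0.03,0,0,0],[0,0,0.03,0,0,0],[0,0,0.03,0,0,0],[0,0,0.022,0,0,0],[0,0,0,0,0,0]]' 0.6
python3 -m handwheel '[[0,0,0,0,0,0],[0,0,0,0,0,0],[0,0,0,0,0,0],[0,0,0,0,0,0],[0,0,0,0,0,0],[0,0,0,0,0,0],[0,0,0,0,0,0],[0,0,0,0,0,0]]' -1 40
python3 -m handwheel '[[0,0,-0.005,0,0,0],[0,0,-0.015,0,0,0],[0,0,-0.015,0,0,0],[0,0,-0.015,0,0,0],[0,0,-0.015,0,0,0],[0,0,-0.015,0,0,0],[0,0,-0.01,0,0,0],[0,0,0,0,0,0]]'
```

```text
time: 2.87
ee_pos: [0.4768, 0.3777, 0.019]
tcp_rot: [-179.8, 0.4, 73.1]
wrist_force: [0.6, -0.6, 0.3]
opening: 0.0681
time: 3.53
ee_pos: [0.4803, 0.3804, 0.0268]
tcp_rot: [179.9, -0.2, 73.0]
wrist_force: [-0.6, 0.2, 7.2]
opening: 0.0296
time: 4.2
ee_pos: [0.48, 0.3803, 0.1173]
tcp_rot: [179.9, -0.2, 73.0]
wrist_force: [1.3, -0.1, -0.8]
opening: 0.0292
```

```bash
python3 -m handwheel '[[-0.0243,0.0153,-0.01,0,0,0],[-0.0243,0.0153,-0.01,0,0,0],[-0.0243,0.0153,-0.01,0,0,0],[-0.0243,0.0153,-0.01,0,0,0],[-0.0243,0.0153,-0.01,0,0,0],[-0.0243,0.0153,-0.01,0,0,0],[-0.0243,0.0153,0,0,0,0],[-0.0243,0.0153,0,0,0,0]]'
python3 -m handwheel '[[0,0,0,0,0,-6.5],[0,0,0,0,0,-6.5],[0,0,0,0,0,0],[0,0,0,0,0,0],[0,0,0,0,0,0],[0,0,0,0,0,0],[0,0,0,0,0,0],[0,0,0,0,0,0]]'
python3 - <<'E'
from workcell import monitor,cams
import cv2,pickle
from h import *
o=monitor.get_obs();print(o["ee_pos"],o["tcp_rot"])
D={"obs":o,"wrist":cams.camera("wrist"),"scene":cams.camera("scene"),"side":cams.camera("side")}
pickle.dump(D,open("v2.pkl","wb"))
cv2.imwrite("pics/w2.png",D["wrist"]["img"][:,:,::-1])
for k in("wrist","scene","side"):
    p=cloud(D[k],o).reshape(-1,3)
    for n,lo,hi,b in(("stop",.054,.062,(.48,.62,.165,.23)),("bed",.022,.029,(.45,.63,.0,.3)),("block",.14,.20,(.52,.56,.12,.2))):
        m=(p[:,2]>lo)&(p[:,2]<hi)&(p[:,0]>b[0])&(p[:,0]<b[1])&(p[:,1]>b[2])&(p[:,1]<b[3]);q=p[m]
        if len(q)>9:print(k,n,len(q),*[np.round(t,1) for t in cv2.minAreaRect((q[:,:2]*1000).astype(np.float32))],np.percentile(q[:,2],[1,50,99]).round(4))
E
```

```text
time: 4.87
ee_pos: [0.5398, 0.1566, 0.1744]
tcp_rot: [180.0, -0.0, 73.0]
wrist_force: [0.3, -0.7, -1.7]
opening: 0.0291
time: 5.53
ee_pos: [0.5394, 0.1582, 0.1742]
tcp_rot: [-180.0, 0.0, 86.0]
wrist_force: [0.1, -0.5, -1.2]
opening: 0.0292
[0.53939451 0.15817566 0.17421854] [-1.79998554e+02  4.09050071e-03  8.59975214e+01]
wrist stop 3442 [542.  196.1] [23.9 80.1] 86.1 [0.0579 0.0606 0.0619]
wrist bed 12605 [536.3 109.6] [225.4 110.2] 86.1 [0.0242 0.0267 0.0286]
wrist block 11381 [539.3 157.1] [40.8 40.1] 86.8 [0.152  0.185  0.1979]
scene stop 291 [542.6 196.2] [25.9 80.3] 84.9 [0.0546 0.0592 0.0617]
scene bed 2404 [536.2 113.3] [219.9 112.8] 85.4 [0.0225 0.0256 0.0286]
scene block 359 [539.2 157.7] [41.5 40.2] 84.9 [0.149  0.1794 0.1978]
side stop 190 [544.8 192.4] [26.9 81. ] 82.7 [0.0541 0.0595 0.062 ]
side bed 1448 [537.8 107.6] [221.8 111.3] 85.9 [0.0232 0.0266 0.0289]
side block 373 [540.3 154. ] [43.6 40. ] 85.1 [0.1503 0.1768 0.198 ]
```

View pics/w2.png

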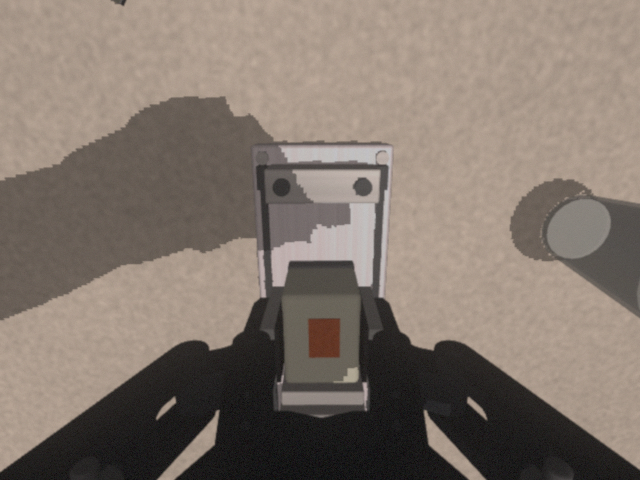

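Stop at (322,185), block held squarely at (322,335) and centred on the bed. Estimated drop is about 122 mm; shift 3 mm toward the stop.

```bash
python3 -m handwheel '[[0.003,0,0.018,0,0,0],[0,0,0.022,0,0,0],[0,0,0.022,0,0,0],[0,0,0.022,0,0,0],[0,0,0.018,0,0,0],[0,0,0.011,0,0,0],[0,0,0.004,0,0,0],[0,0,0,0,0,0]]'
python3 -m handwheel '[[0,0,0.001,0,0,0],[0,0,0.001,0,0,0],[0,0,0.001,0,0,0],[0,0,0.0005,0,0,0],[0,0,0,0,0,0],[0,0,0,0,0,0],[0,0,0,0,0,0],[0,0,0,0,0,0]]'
```

```text
time: 6.35
ee_pos: [0.5393, 0.1608, 0.0567]
tcp_rot: [-179.9, 0.0, 86.0]
wrist_force: [0.0, 0.1, -1.6]
opening: 0.0293
time: 7.02
ee_pos: [0.5397, 0.1609, 0.0539]
tcp_rot: [180.0, -0.0, 86.0]
wrist_force: [0.3, -0.7, -2.6]
opening: 0.0295
```

```bash
python3 -m handwheel '[[0,0,0.0005,0,0,0],[0,0,0.0005,0,0,0],[0,0,0,0,0,0],[0,0,0,0,0,0],[0,0,0,0,0,0],[0,0,0,0,0,0],[0,0,0,0,0,0],[0,0,0,0,0,0]]'
python3 -m handwheel '[[0,0,0.0005,0,0,0],[0,0,0.0005,0,0,0],[0,0,0,0,0,0],[0,0,0,0,0,0],[0,0,0,0,0,0],[0,0,0,0,0,0],[0,0,0,0,0,0],[0,0,0,0,0,0]]'
```

```text
time: 7.68
ee_pos: [0.5397, 0.1609, 0.0528]
tcp_rot: [-180.0, -0.0, 86.0]
wrist_force: [0.1, 0.1, -1.0]
opening: 0.0294
time: 8.35
ee_pos: [0.5397, 0.1609, 0.0518]
tcp_rot: [180.0, -0.0, 86.0]
wrist_force: [0.5, 0.6, 0.1]
opening: 0.0294
```

```bash
python3 -m handwheel '[[0,0,0.0005,0,0,0],[0,0,0.0005,0,0,0],[0,0,0,0,0,0],[0,0,0,0,0,0],[0,0,0,0,0,0],[0,0,0,0,0,0],[0,0,0,0,0,0],[0,0,0,0,0,0]]'
```

```text
time: 9.02
ee_pos: [0.5397, 0.1609, 0.0517]
tcp_rot: [180.0, -0.0, 86.0]
wrist_force: [-2.8, -1.8, 7.2]
opening: 0.0297
```

```bash
python3 -m handwheel '[[0,0,-0.0005,0,0,0],[0,0,0,0,0,0],[0,0,0,0,0,0],[0,0,0,0,0,0],[0,0,0,0,0,0],[0,0,0,0,0,0],[0,0,0,0,0,0],[0,0,0,0,0,0]]' 0.3
python3 -m handwheel '[[0,0,-0.015,0,0,0],[0,0,-0.025,0,0,0],[0,0,-0.03,0,0,0],[0,0,-0.03,0,0,0],[0,0,-0.03,0,0,0],[0,0,-0.02,0,0,0],[0,0,0,0,0,0],[0,0,0,0,0,0]]'
python3 - <<'E'
from workcell import monitor,cams
import cv2,pickle
from h import *
o=monitor.get_obs();print(o["ee_pos"],o["tcp_rot"])
D={"obs":o,"wrist":cams.camera("wrist"),"scene":cams.camera("scene"),"side":cams.camera("side")}
pickle.dump(D,open("v3.pkl","wb"))
cv2.imwrite("pics/w3.png",D["wrist"]["img"][:,:,::-1])
for k in("wrist","scene","side"):
    p=cloud(D[k],o).reshape(-1,3)
    th=np.radians(86.1);yc=np.array([np.cos(th),np.sin(th)]);xc=np.array([yc[1],-yc[0]])
    q=p[:,:2]-[.5363,.1096];a=q@xc*1000;b=q@yc*1000
    m=(abs(a)<60)&(b>-60)&(b<110)&(p[:,2]>.054)&(p[:,2]<.066)
    n,l=cv2.connectedComponents(m.reshape(480,640).astype(np.uint8))
    for i in range(1,n):
        s=l.ravel()==i
        if s.sum()>30:print(k,s.sum(),"x",a[s].min().round(1),a[s].max().round(1),"y",b[s].min().round(1),b[s].max().round(1),"z",np.median(p[s,2]).round(4))
E
```

```text
time: 9.68
ee_pos: [0.5397, 0.1609, 0.0512]
tcp_rot: [-180.0, 0.0, 86.0]
wrist_force: [0.6, -0.1, -0.2]
opening: 0.0556
time: 10.35
ee_pos: [0.5403, 0.1611, 0.2024]
tcp_rot: [179.9, -0.0, 86.0]
wrist_force: [0.4, -0.3, 0.1]
opening: 0.0553
[0.54025749 0.16108134 0.20243071] [ 1.79871701e+02 -4.83452674e-02  8.60288170e+01]
wrist 3254 x -40.0 40.1 y 74.9 98.6 z 0.0607
wrist 1857 x -15.4 14.7 y 30.2 70.5 z 0.0626
scene 535 x -41.6 41.3 y 31.5 99.8 z 0.0601
side 359 x -40.1 42.4 y 26.6 97.2 z 0.0608
```

View pics/w3.png

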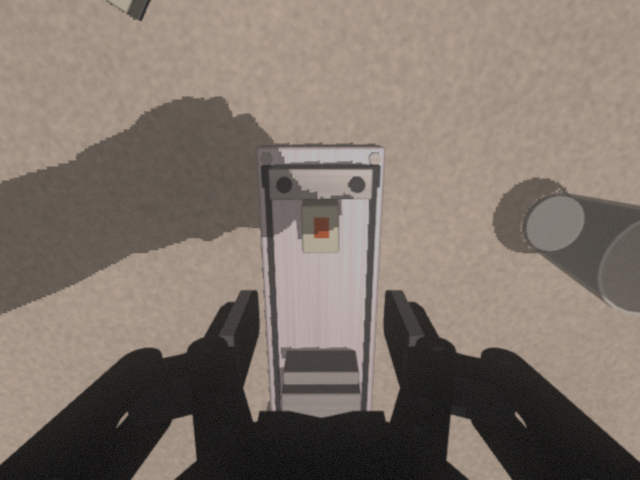

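Block stands at (321,228), 4.4 mm from the stop, 0.3 mm off the midline and let go. Now over the crank grip.

```bash
python3 -m handwheel '[[-0.039,-0.0064,-0.002,0,0,0],[-0.039,-0.0064,-0.002,0,0,0],[-0.039,-0.0064,-0.002,0,0,0],[-0.039,-0.0064,-0.002,0,0,0],[-0.039,-0.0064,-0.002,0,0,0],[-0.039,-0.0064,0,0,0,0],[-0.039,-0.0064,0,0,0,0],[-0.039,-0.0064,0,0,0,0]]' 1
python3 -m handwheel '[[0,0,0,0,0,0],[0,0,0,0,0,0],[0,0,0,0,0,0],[0,0,0,0,0,0],[0,0,0,0,0,0],[0,0,0,0,0,0],[0,0,0,0,0,0],[0,0,0,0,0,0]]'
python3 - <<'E'
from workcell import monitor,cams
import cv2,pickle
from h import *
o=monitor.get_obs();print(o["ee_pos"],o["tcp_rot"],o["q"])
D={"obs":o,"wrist":cams.camera("wrist"),"side":cams.camera("side")}
pickle.dump(D,open("v4.pkl","wb"))
cv2.imwrite("pics/w4.png",D["wrist"]["img"][:,:,::-1])
for k in("wrist","side"):
    p=cloud(D[k],o).reshape(-1,3)
    for n,lo,hi in(("griptop",.152,.162),("griptop+",.148,.158),("arm",.088,.0985),("gear",.072,.079)):
        m=(p[:,2]>lo)&(p[:,2]<hi)&(p[:,0]>(.44 if "grip" in n else .4))&(p[:,0]<(.5 if "grip" in n else .6))&(p[:,1]>-.25)&(p[:,1]<-.05);q=p[m]
        if "grip" in n:q=q[abs(q[:,0]-.467)<.02];q=q[abs(q[:,1]+.149)<.02]
        if len(q)>9:print(k,n,len(q),*[np.round(t,1) for t in cv2.minAreaRect((q[:,:2]*1000).astype(np.float32))],np.round([t*1000 for t in cv2.minEnclosingCircle((q[:,:2]).astype(np.float32))[0]],1),np.median(q[:,2]).round(4))
E
```

```text
time: 11.17
ee_pos: [0.4657, -0.1483, 0.2102]
tcp_rot: [-179.9, -0.0, 86.0]
wrist_force: [0.2, 0.6, 0.7]
opening: 0.085
time: 11.83
ee_pos: [0.4672, -0.1462, 0.2113]
tcp_rot: [180.0, 0.0, 86.1]
wrist_force: [0.1, -0.2, -0.7]
opening: 0.0853
[ 0.46717097 -0.14618647  0.21128256] [1.79999803e+02 4.48902805e-04 8.60958319e+01] [-1.73756572e+01 -3.90960610e+00 -2.98575662e+00  9.09235531e+01
 -3.90613038e-04  7.65285109e+01]
wrist griptop 1286 [ 466.4 -147.9] [23.  23.4] 39.9 [ 466.3 -147.9] 0.1566
wrist griptop+ 1183 [ 466.4 -147.9] [23.  23.4] 39.9 [ 466.3 -147.9] 0.1564
wrist arm 2527 [ 496.7 -135.4] [81.7 27.5] 29.9 [ 493.8 -130.3] 0.0944
wrist gear 13915 [ 520.5 -121.5] [108.6  98.9] 86.1 [ 520.5 -121.5] 0.0766
side griptop 91 [ 467.7 -150.1] [22.7 21.6] 1.1 [ 468.  -151.1] 0.1563
side griptop+ 103 [ 467.  -150.9] [22.9 21.6] 71.9 [ 468.  -151.1] 0.1554
side arm 235 [ 497.4 -137.9] [83.6 26.4] 29.1 [ 497.3 -137.8] 0.0936
side gear 1065 [ 521.5 -124.8] [110.8 100.2] 86.5 [ 520.5 -124.6] 0.0761
```

View pics/w4.png

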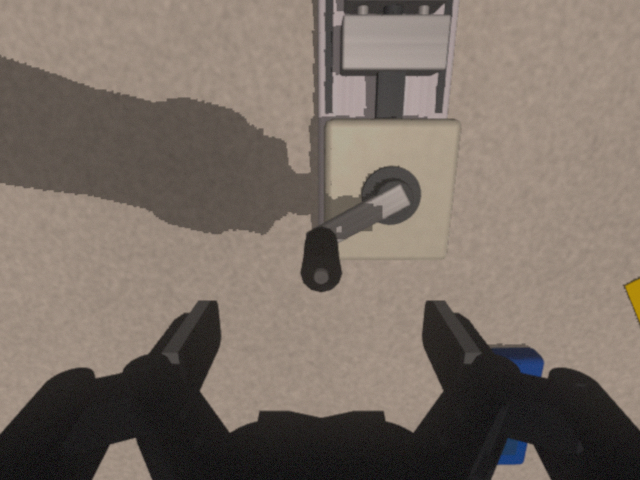

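```bash
python3 - <<'E'
import pickle
from h import *
D=pickle.load(open("v4.pkl","rb"));o=D["obs"];w=D["wrist"]
print("hub disc",onz(w,391,195,.085,o),onz(w,391,195,.08,o))
c,_=pickle.load(open("v3.pkl","rb")),0
th=np.radians(86.1);yc=np.array([np.cos(th),np.sin(th)]);xc=np.array([yc[1],-yc[0]])
for k in("wrist","scene"):
    p=cloud(c[k],c["obs"]).reshape(-1,3);q=p[:,:2]-[.5363,.1096];a=q@xc*1000;b=q@yc*1000
    m=(abs(a)<25)&(b>-130)&(b<-50)&(p[:,2]>.032)&(p[:,2]<.066)
    h=np.histogram(b[m],np.arange(-130,-48,4));print(k,h[0],"max",np.percentile(b[m],[50,90,99]))
E
```

```text
hub disc [ 0.51947453 -0.12077644  0.085     ] [ 0.52042041 -0.12182588  0.08      ]
wrist [175 184 180 184 216 546   0  61 192 198 878 357   0   0   0   0   0   0
   0   0] max [-97.17155678 -85.94888603 -85.29092358]
scene [ 21  19  19  22  46  42   0  12  16  29 114  34   0   0   0   0   0   0
   0   0] max [-95.77779623 -86.04349856 -84.52179616]
```

```bash
python3 -m handwheel '[[-0.0017,-0.001,0.013,0,0,0],[0,0,0.015,0,0,0],[0,0,0.015,0,0,0],[0,0,0.015,0,0,0],[0,0,0.015,0,0,0],[0,0,0.01,0,0,0],[0,0,0,0,0,0],[0,0,0,0,0,0]]' 1
python3 -c "
from workcell import monitor
o=monitor.get_obs();print(o['ee_pos'],o['wrist_force'],o['torque'])"
```

```text
time: 12.6
ee_pos: [0.4657, -0.1483, 0.1283]
tcp_rot: [-180.0, -0.0, 86.0]
wrist_force: [0.0, 0.1, -1.1]
opening: 0.0855
[ 0.46571426 -0.14834782  0.12831167] [ 0.01891648  0.13278981 -1.07047552] [0.00860407 0.00620105 0.01202961]
```

```bash
python3 -m handwheel '[[0,0,0,0,0,0],[0,0,0,0,0,0],[0,0,0,0,0,0],[0,0,0,0,0,0],[0,0,0,0,0,0],[0,0,0,0,0,0],[0,0,0,0,0,0],[0,0,0,0,0,0]]' -1 60
python3 - <<'E'
from workcell import monitor
import numpy as np
o=monitor.get_obs();print(o['ee_pos'],o['wrist_force'],o['torque'],o["opening"])
psi=np.radians(121.2-7.5*np.arange(49));P=np.round(np.c_[60*np.cos(psi),-60*np.sin(psi)]/1000,4);d=np.diff(P,axis=0)
for i in range(6):print(i,str([[round(a,4),round(b,4),0,0,0,0] for a,b in d[8*i:8*i+8]]).replace(" ",""))
E
```

```text
time: 13.27
ee_pos: [0.4665, -0.1485, 0.1289]
tcp_rot: [179.9, 0.0, 86.0]
wrist_force: [5.0, 0.1, 4.3]
opening: 0.0232
[ 0.46653208 -0.14847725  0.12886823] [4.95625067 0.09669412 4.33318881] [ 0.04304099 -0.8115417  -0.04564986] 0.02315379889098946
0 [[np.float64(0.007),np.float64(-0.0036),0,0,0,0],[np.float64(0.0074),np.float64(-0.0027),0,0,0,0],[np.float64(0.0076),np.float64(-0.0017),0,0,0,0],[np.float64(0.0078),np.float64(-0.0007),0,0,0,0],[np.float64(0.0079),np.float64(0.0004),0,0,0,0],[np.float64(0.0077),np.float64(0.0013),0,0,0,0],[np.float64(0.0075),np.float64(0.0024),0,0,0,0],[np.float64(0.0071),np.float64(0.0033),0,0,0,0]]
1 [[np.float64(0.0066),np.float64(0.0042),0,0,0,0],[np.float64(0.006),np.float64(0.0051),0,0,0,0],[np.float64(0.0053),np.float64(0.0058),0,0,0,0],[np.float64(0.0045),np.float64(0.0064),0,0,0,0],[np.float64(0.0036),np.float64(0.007),0,0,0,0],[np.float64(0.0027),np.float64(0.0074),0,0,0,0],[np.float64(0.0017),np.float64(0.0076),0,0,0,0],[np.float64(0.0007),np.float64(0.0078),0,0,0,0]]
2 [[np.float64(-0.0004),np.float64(0.0079),0,0,0,0],[np.float64(-0.0013),
[... 817 characters left out ...]
,0,0],[np.float64(-0.0053),np.float64(-0.0058),0,0,0,0],[np.float64(-0.0045),np.float64(-0.0064),0,0,0,0],[np.float64(-0.0036),np.float64(-0.007),0,0,0,0],[np.float64(-0.0027),np.float64(-0.0074),0,0,0,0],[np.float64(-0.0017),np.float64(-0.0076),0,0,0,0],[np.float64(-0.0007),np.float64(-0.0078),0,0,0,0]]
5 [[np.float64(0.0004),np.float64(-0.0079),0,0,0,0],[np.float64(0.0013),np.float64(-0.0077),0,0,0,0],[np.float64(0.0024),np.float64(-0.0075),0,0,0,0],[np.float64(0.0033),np.float64(-0.0071),0,0,0,0],[np.float64(0.0042),np.float64(-0.0066),0,0,0,0],[np.float64(0.0051),np.float64(-0.006),0,0,0,0],[np.float64(0.0058),np.float64(-0.0053),0,0,0,0],[np.float64(0.0064),np.float64(-0.0045),0,0,0,0]]
```

```bash
python3 -m handwheel '[[0.007,-0.0036,0,0,0,0],[0.0074,-0.0027,0,0,0,0],[0.0076,-0.0017,0,0,0,0],[0.0078,-0.0007,0,0,0,0],[0.0079,0.0004,0,0,0,0],[0.0077,0.0013,0,0,0,0],[0.0075,0.0024,0,0,0,0],[0.0071,0.0033,0,0,0,0]]'
```

```text
time: 13.93
ee_pos: [0.4698, -0.0902, 0.1289]
tcp_rot: [179.8, 0.3, 85.9]
wrist_force: [8.7, -15.1, 1.2]
opening: 0.0232
```

```bash
python3 -m handwheel '[[0.0066,0.0042,0,0,0,0],[0.006,0.0051,0,0,0,0],[0.0053,0.0058,0,0,0,0],[0.0045,0.0064,0,0,0,0],[0.0036,0.007,0,0,0,0],[0.0027,0.0074,0,0,0,0],[0.0017,0.0076,0,0,0,0],[0.0007,0.0078,0,0,0,0]]'
```

```text
time: 14.6
ee_pos: [0.5209, -0.0622, 0.1287]
tcp_rot: [-179.9, 0.2, 86.0]
wrist_force: [-8.9, -7.5, 9.3]
opening: 0.0225
```

```bash
python3 -m handwheel '[[-0.0006,0.008,0,0,0,0],[-0.0015,0.0078,0,0,0,0],[-0.0026,0.0076,0,0,0,0],[-0.0035,0.0072,0,0,0,0],[-0.0044,0.0067,0,0,0,0],[-0.0053,0.0061,0,0,0,0],[-0.006,0.0054,0,0,0,0],[-0.0066,0.0046,0,0,0,0]]'
python3 -m handwheel '[[-0.007,0.0036,0,0,0,0],[-0.0074,0.0027,0,0,0,0],[-0.0076,0.0017,0,0,0,0],[-0.0078,0.0007,0,0,0,0],[-0.0079,-0.0004,0,0,0,0],[-0.0077,-0.0013,0,0,0,0],[-0.0075,-0.0024,0,0,0,0],[-0.0071,-0.0033,0,0,0,0]]'
python3 -m handwheel '[[-0.0066,-0.0042,0,0,0,0],[-0.006,-0.0051,0,0,0,0],[-0.0053,-0.0058,0,0,0,0],[-0.0045,-0.0064,0,0,0,0],[-0.0036,-0.007,0,0,0,0],[-0.0027,-0.0074,0,0,0,0],[-0.0017,-0.0076,0,0,0,0],[-0.0007,-0.0078,0,0,0,0]]'
```

```text
time: 15.27
ee_pos: [0.5733, -0.0936, 0.129]
tcp_rot: [-180.0, -0.2, 86.1]
wrist_force: [-0.9, 9.1, 7.3]
opening: 0.0227
time: 15.93
ee_pos: [0.5716, -0.1544, 0.129]
tcp_rot: [179.8, -0.1, 86.1]
wrist_force: [7.1, 6.8, 4.4]
opening: 0.0223
time: 16.6
ee_pos: [0.5181, -0.1826, 0.129]
tcp_rot: [179.8, -0.0, 86.0]
wrist_force: [9.2, 2.8, 1.9]
opening: 0.0229
```

```bash
python3 -m handwheel '[[0.0004,-0.0079,0,0,0,0],[0.0013,-0.0077,0,0,0,0],[0.0024,-0.0075,0,0,0,0],[0.0033,-0.0071,0,0,0,0],[0.0042,-0.0066,0,0,0,0],[0.0051,-0.006,0,0,0,0],[0.0058,-0.0053,0,0,0,0],[0.0064,-0.0045,0,0,0,0]]'
python3 -m handwheel '[[0.007,-0.0036,0,0,0,0],[0.0074,-0.0027,0,0,0,0],[0.0076,-0.0017,0,0,0,0],[0.0078,-0.0007,0,0,0,0],[0.0079,0.0004,0,0,0,0],[0.0077,0.0013,0,0,0,0],[0.0075,0.0024,0,0,0,0],[0.0071,0.0033,0,0,0,0]]'
python3 -m handwheel '[[0.0066,0.0042,0,0,0,0],[0.006,0.0051,0,0,0,0],[0.0053,0.0058,0,0,0,0],[0.0045,0.0064,0,0,0,0],[0.0036,0.007,0,0,0,0],[0.0027,0.0074,0,0,0,0],[0.0017,0.0076,0,0,0,0],[0.0007,0.0078,0,0,0,0]]'
python3 -m handwheel '[[-0.0004,0.0079,0,0,0,0],[-0.0013,0.0077,0,0,0,0],[-0.0024,0.0075,0,0,0,0],[-0.0033,0.0071,0,0,0,0],[-0.0042,0.0066,0,0,0,0],[-0.0051,0.006,0,0,0,0],[-0.0058,0.0053,0,0,0,0],[-0.0064,0.0045,0,0,0,0]]'
python3 -m handwheel '[[-0.007,0.0036,0,0,0,0],[-0.0074,0.0027,0,0,0,0],[-0.0076,0.0017,0,0,0,0],[-0.0078,0.0007,0,0,0,0],[-0.0079,-0.0004,0,0,0,0],[-0.0077,-0.0013,0,0,0,0],[-0.0075,-0.0024,0,0,0,0],[-0.0071,-0.0033,0,0,0,0]]'
python3 - <<'E'
import numpy as np
# slow rows 2.5 deg from commanded phi=-32.8 => psi=-118.8
psi=np.radians(-118.8-2.5*np.arange(81));P=np.round(np.c_[60*np.cos(psi),-60*np.sin(psi)]/1000,4);d=np.diff(P,axis=0)
for i in range(10):print(i,-32.8-20*(i+1),[[float(a.round(4)),float(b.round(4))] for a,b in d[8*i:8*i+8]])
E
```

```text
time: 17.27
ee_pos: [0.4676, -0.1507, 0.1289]
tcp_rot: [179.8, 0.1, 86.0]
wrist_force: [10.2, -4.3, 0.6]
opening: 0.0226
time: 17.93
ee_pos: [0.4693, -0.0913, 0.1288]
tcp_rot: [180.0, 0.2, 86.0]
wrist_force: [0.4, -10.2, 5.2]
opening: 0.0227
time: 18.6
ee_pos: [0.5214, -0.0624, 0.1288]
tcp_rot: [-179.8, 0.0, 86.0]
wrist_force: [-8.7, 0.4, 10.8]
opening: 0.023
time: 19.27
ee_pos: [0.5732, -0.0936, 0.1289]
tcp_rot: [-180.0, -0.2, 86.1]
wrist_force: [-0.8, 9.1, 7.8]
opening: 0.0225
time: 19.93
ee_pos: [0.5716, -0.1543, 0.129]
tcp_rot: [179.8, -0.1, 86.1]
wrist_force: [7.3, 5.6, 3.8]
opening: 0.0223
0 -52.8 [[-0.0023, -0.0013], [-0.0022, -0.0014], [-0.0021, -0.0015], [-0.0021, -0.0016], [-0.002, -0.0017], [-0.0019, -0.0018], [-0.0019, -0.0018], [-0.0017, -0.002]]
1 -72.8 [[-0.0017, -0.002], [-0.0016, -0.0021], [-0.0015, -0.0021], [-0.0014, -0.0022], [-0.0013, -0.0023], [-0.0012, -0.0023], [-0.0011, -0.0024], [-0.001, -0.0024]]
2 -92.8 [[-0.0009, -0.0025], [-0.0008, -0.0025], [-0.0007, -0.0025], [-0.0006, -0.0025], [-0.0004, -0.0026], [-0.0003, -0.0026], [-0.0003, -0.0026], [-0.0001, -0.0
[... 405 characters left out ...]
17], [0.002, -0.0017], [0.0021, -0.0016], [0.0021, -0.0015], [0.0022, -0.0014]]
6 -172.8 [[0.0023, -0.0013], [0.0023, -0.0012], [0.0024, -0.0011], [0.0024, -0.001], [0.0025, -0.0009], [0.0025, -0.0008], [0.0025, -0.0007], [0.0025, -0.0006]]
7 -192.8 [[0.0026, -0.0004], [0.0026, -0.0003], [0.0026, -0.0003], [0.0026, -0.0001], [0.0027, 0.0], [0.0026, 0.0001], [0.0026, 0.0003], [0.0026, 0.0003]]
8 -212.8 [[0.0026, 0.0005], [0.0025, 0.0005], [0.0025, 0.0007], [0.0025, 0.0008], [0.0025, 0.0009], [0.0024, 0.001], [0.0024, 0.0011], [0.0023, 0.0012]]
9 -232.8 [[0.0023, 0.0013], [0.0022, 0.0014], [0.0021, 0.0015], [0.0021, 0.0016], [0.002, 0.0017], [0.0019, 0.0018], [0.0019, 0.0018], [0.0017, 0.002]]
```

```bash
cat > f.py <<'E'
from workcell import monitor
import numpy as np
o=monitor.get_obs();r=o["ee_pos"][:2]-[.52045,-.1222];f=o["wrist_force"][:2]
p=np.arctan2(r[1],r[0]);t=np.array([np.sin(p),-np.cos(p)])
print("t %.2f phi %.1f R %.1f push %.2f radial %.2f"%(o["time"],np.degrees(p),1e3*np.hypot(*r),-f@t,f@r/np.hypot(*r)))
E
python3 -m handwheel '[[-0.0023,-0.0013,0,0,0,0],[-0.0022,-0.0014,0,0,0,0],[-0.0021,-0.0015,0,0,0,0],[-0.0021,-0.0016,0,0,0,0],[-0.002,-0.0017,0,0,0,0],[-0.0019,-0.0018,0,0,0,0],[-0.0019,-0.0018,0,0,0,0],[-0.0017,-0.002,0,0,0,0]]' >/dev/null; python3 f.py
python3 -m handwheel '[[-0.0017,-0.002,0,0,0,0],[-0.0016,-0.0021,0,0,0,0],[-0.0015,-0.0021,0,0,0,0],[-0.0014,-0.0022,0,0,0,0],[-0.0013,-0.0023,0,0,0,0],[-0.0012,-0.0023,0,0,0,0],[-0.0011,-0.0024,0,0,0,0],[-0.001,-0.0024,0,0,0,0]]' >/dev/null; python3 f.py
python3 -m handwheel '[[-0.0009,-0.0025,0,0,0,0],[-0.0008,-0.0025,0,0,0,0],[-0.0007,-0.0025,0,0,0,0],[-0.0006,-0.0025,0,0,0,0],[-0.0004,-0.0026,0,0,0,0],[-0.0003,-0.0026,0,0,0,0],[-0.0003,-0.0026,0,0,0,0],[-0.0001,-0.0026,0,0,0,0]]' >/dev/null; python3 f.py
```

```text
t 20.60 phi -52.2 R 60.4 push 7.92 radial 3.21
t 21.27 phi -72.2 R 60.4 push 8.53 radial 0.22
t 21.93 phi -92.1 R 60.4 push 8.70 radial 0.22
```

```bash
python3 -m handwheel '[[0,-0.0027,0,0,0,0],[0.0001,-0.0026,0,0,0,0],[0.0003,-0.0026,0,0,0,0],[0.0003,-0.0026,0,0,0,0],[0.0005,-0.0026,0,0,0,0],[0.0005,-0.0025,0,0,0,0],[0.0007,-0.0025,0,0,0,0],[0.0008,-0.0025,0,0,0,0]]' >/dev/null; python3 f.py
python3 - <<'E'
import numpy as np
psi=np.radians(-112.8-86-1.25*np.arange(81));P=np.round(np.c_[60*np.cos(psi),-60*np.sin(psi)]/1000,4);d=np.diff(P,axis=0)
for i in range(10):print(i,-112.8-10*(i+1),[[float(a.round(4)),float(b.round(4))] for a,b in d[8*i:8*i+8]])
E
```

```text
t 22.60 phi -111.9 R 60.3 push 8.51 radial -2.92
0 -122.8 [[0.0004, -0.0013], [0.0005, -0.0012], [0.0005, -0.0012], [0.0005, -0.0012], [0.0005, -0.0012], [0.0006, -0.0012], [0.0006, -0.0012], [0.0006, -0.0011]]
1 -132.8 [[0.0007, -0.0011], [0.0006, -0.0012], [0.0007, -0.0011], [0.0007, -0.0011], [0.0008, -0.0011], [0.0007, -0.001], [0.0008, -0.0011], [0.0008, -0.001]]
2 -142.8 [[0.0009, -0.001], [0.0008, -0.001], [0.0009, -0.001], [0.0009, -0.0009], [0.0009, -0.001], [0.0009, -0.0009], [0.001, -0.0009], [0.001, -0.0008]]
3 -152.8 [[0.001, -0.0009], [0.001, -0.0008], [0.001, -0.0008], [0.0011, -0.0008], [0.001, -0.0008], [0.0011, -0.0007], [0.0011, -0.0007], [0.0011, -0.0007]]
4 -162.8 [[0.0011, -0.0007], [0.0012, -0.0006], [0.0011, -0.0006], [0.0012, -0.0006], [0.0012, -0.0006], [0.0012, -0.0005], [0.0012, -0.0006], [0.0012, -0.0004]]
5 -172.8 [[0.0012, -0.0005], [0.0013, -0.0004], [0.0012, -0.0004], [0.0013, -0.0004], [0.0012, -0.0004], [0.0013, -0.0003], [0.0013, -0.0003], [0.0012, -0.0003]]
6 -182.8 [[0.0013, -0.0002], [0.0013, -0.0002], [0.0013, -0.0002], [0.0013, -0.0001], [0.0013, -0.0002], [0.0013, -0.0001], [0.0013, 0.0], [0.0013, -0.0001]]
7 -192.8 [[0.0014, 0.0], [0.0013, 0.0], [0.0013, 0.0001], [0.0013, 0.0], [0.0013, 0.0001], [0.0013, 0.0002], [0.0013, 0.0001], [0.0013, 0.0002]]
8 -202.8 [[0.0013, 0.0002], [0.0013, 0.0003], [0.0012, 0.0002], [0.0013, 0.0003], [0.0013, 0.0004], [0.0012, 0.0003], [0.0013, 0.0004], [0.0012, 0.0004]]
9 -212.8 [[0.0013, 0.0004], [0.0012, 0.0005], [0.0012, 0.0005], [0.0012, 0.0005], [0.0012, 0.0005], [0.0012, 0.0006], [0.0012, 0.0006], [0.0011, 0.0006]]
```

```bash
python3 -m handwheel '[[0.0004,-0.0013,0,0,0,0],[0.0005,-0.0012,0,0,0,0],[0.0005,-0.0012,0,0,0,0],[0.0005,-0.0012,0,0,0,0],[0.0005,-0.0012,0,0,0,0],[0.0006,-0.0012,0,0,0,0],[0.0006,-0.0012,0,0,0,0],[0.0006,-0.0011,0,0,0,0]]' >/dev/null; python3 f.py
python3 -m handwheel '[[0.0007,-0.0011,0,0,0,0],[0.0006,-0.0012,0,0,0,0],[0.0007,-0.0011,0,0,0,0],[0.0007,-0.0011,0,0,0,0],[0.0008,-0.0011,0,0,0,0],[0.0007,-0.001,0,0,0,0],[0.0008,-0.0011,0,0,0,0],[0.0008,-0.001,0,0,0,0]]' >/dev/null; python3 f.py
```

```text
t 23.27 phi -121.8 R 60.2 push 8.59 radial -3.06
t 23.93 phi -131.7 R 60.1 push 8.77 radial -2.82
```

```bash
python3 -m handwheel '[[0.0009,-0.001,0,0,0,0],[0.0008,-0.001,0,0,0,0],[0.0009,-0.001,0,0,0,0],[0.0009,-0.0009,0,0,0,0],[0.0009,-0.001,0,0,0,0],[0.0009,-0.0009,0,0,0,0],[0.001,-0.0009,0,0,0,0],[0.001,-0.0008,0,0,0,0]]' >/dev/null; python3 f.py
```

```text
t 24.60 phi -141.5 R 60.1 push 8.94 radial -4.99
```

```bash
python3 -m handwheel '[[0.001,-0.0009,0,0,0,0],[0.001,-0.0008,0,0,0,0],[0.001,-0.0008,0,0,0,0],[0.0011,-0.0008,0,0,0,0],[0.001,-0.0008,0,0,0,0],[0.0011,-0.0007,0,0,0,0],[0.0011,-0.0007,0,0,0,0],[0.0011,-0.0007,0,0,0,0]]' >/dev/null; python3 f.py
```

```text
t 25.27 phi -151.4 R 60.0 push 8.77 radial -4.71
```

```bash
python3 -m handwheel '[[0.0011,-0.0007,0,0,0,0],[0.0012,-0.0006,0,0,0,0],[0.0011,-0.0006,0,0,0,0],[0.0012,-0.0006,0,0,0,0],[0.0012,-0.0006,0,0,0,0],[0.0012,-0.0005,0,0,0,0],[0.0012,-0.0006,0,0,0,0],[0.0012,-0.0004,0,0,0,0]]' >/dev/null; python3 f.py
```

```text
t 25.93 phi -161.3 R 59.9 push 7.64 radial -4.48
```

```bash
python3 -m handwheel '[[0.0012,-0.0005,0,0,0,0],[0.0013,-0.0004,0,0,0,0],[0.0012,-0.0004,0,0,0,0],[0.0013,-0.0004,0,0,0,0],[0.0012,-0.0004,0,0,0,0],[0.0013,-0.0003,0,0,0,0],[0.0013,-0.0003,0,0,0,0],[0.0012,-0.0003,0,0,0,0]]' >/dev/null; python3 f.py
```

```text
t 26.60 phi -170.9 R 59.8 push 10.84 radial -5.30
```

```bash
python3 -m handwheel '[[0.0008,-0.0002,0,0,0,0],[0.0008,-0.0001,0,0,0,0],[0.0008,-0.0001,0,0,0,0],[0.0008,-0.0001,0,0,0,0],[0.0008,-0.0001,0,0,0,0],[0.0008,-0.0001,0,0,0,0],[0.0008,-0.0001,0,0,0,0],[0.0008,-0.0001,0,0,0,0]]' >/dev/null; python3 f.py
```

```text
t 27.27 phi -176.8 R 59.8 push 12.29 radial -5.60
```

```bash
python3 -m handwheel '[[0.0006,0,0,0,0,0],[0.0006,0,0,0,0,0],[0.0006,0,0,0,0,0],[0.0006,0,0,0,0,0],[0.0006,0,0,0,0,0],[0.0006,0,0,0,0,0],[0,0,0,0,0,0],[0,0,0,0,0,0]]' >/dev/null; python3 f.py
```

```text
t 27.93 phi 179.9 R 59.8 push 11.96 radial -3.72
```

Push rose steadily from about 8.5 N to 12.3 N over roughly 16° past the onset, about 28 N of clamping. Unload, let go, back off straight up and look.

```bash
python3 -m handwheel '[[-0.0005,0,0,0,0,0],[-0.0005,0,0,0,0,0],[0,0,0,0,0,0],[0,0,0,0,0,0],[0,0,0,0,0,0],[0,0,0,0,0,0],[0,0,0,0,0,0],[0,0,0,0,0,0]]' >/dev/null; python3 f.py
python3 -m handwheel '[[0,0,0,0,0,0],[0,0,0,0,0,0],[0,0,0,0,0,0],[0,0,0,0,0,0],[0,0,0,0,0,0],[0,0,0,0,0,0],[0,0,0,0,0,0],[0,0,0,0,0,0]]' 1
python3 -m handwheel '[[0,0,-0.01,0,0,0],[0,0,-0.02,0,0,0],[0,0,-0.025,0,0,0],[0,0,-0.025,0,0,0],[0,0,-0.025,0,0,0],[0,0,-0.015,0,0,0],[0,0,0,0,0,0],[0,0,0,0,0,0]]'
python3 -m handwheel '[[0.035,0.01,0,0,0,0],[0.035,0.01,0,0,0,0],[0.035,0.01,0,0,0,0],[0.035,0.01,0,0,0,0],[0.035,0.01,0,0,0,0],[0.025,0.01,0,0,0,0],[0,0,0,0,0,0],[0,0,0,0,0,0]]'
python3 - <<'E'
from workcell import monitor,cams
import cv2,pickle
from h import *
o=monitor.get_obs();print(o["ee_pos"],o["wrist_force"])
D={"obs":o,"wrist":cams.camera("wrist"),"scene":cams.camera("scene"),"side":cams.camera("side")}
pickle.dump(D,open("v5.pkl","wb"))
im=np.hstack([cv2.resize(D["wrist"]["img"],(400,300)),cv2.resize(D["scene"]["img"],(400,300))])
im2=cv2.resize(D["side"]["img"],(400,300));cr=cv2.resize(D["wrist"]["img"][100:340,160:480],(400,300))
cv2.imwrite("pics/f5.png",np.vstack([im,np.hstack([im2,cr])])[:,:,::-1])
th=np.radians(86.1);yc=np.array([np.cos(th),np.sin(th)]);xc=np.array([yc[1],-yc[0]])
p=cloud(D["wrist"],o).reshape(-1,3);q=p[:,:2]-[.5363,.1096];a=q@xc*1000;b=q@yc*1000
for s,k in(("x -40..-22",(a>-40)&(a<-22)),("|x|<10",abs(a)<10),("x 22..40",(a<40)&(a>22))):
    m=k&(b>-30)&(b<110)&(p[:,2]>.055)&(p[:,2]<.068);print(s,np.histogram(b[m],np.arange(-30,111,5))[0])
for k in("scene","side"):
    p=cloud(D[k]).reshape(-1,3);m=(p[:,2]>.151)&(p[:,2]<.16)&(abs(p[:,0]-.47)<.05)&(abs(p[:,1]+.12)<.05);print(k,"grip",cv2.minEnclosingCircle(p[m][:,:2].astype(np.float32)))
E
```

```text
t 28.60 phi -179.9 R 59.8 push 6.77 radial -4.81
time: 29.27
ee_pos: [0.46, -0.1211, 0.1283]
tcp_rot: [-180.0, -0.0, 86.0]
wrist_force: [-0.1, 0.7, 0.6]
opening: 0.0852
time: 29.93
ee_pos: [0.4604, -0.1213, 0.2494]
tcp_rot: [179.9, 0.0, 86.0]
wrist_force: [0.5, 0.3, 0.2]
opening: 0.0855
time: 30.6
ee_pos: [0.5335, 0.0754, 0.2467]
tcp_rot: [-179.8, 0.0, 86.2]
wrist_force: [-0.5, -1.1, -0.0]
opening: 0.0855
[0.53351699 0.07538897 0.24665615] [-0.4737744 -1.1253162 -0.0343646]
x -40..-22 [  0   0  91  94  97  95 102 102 101   0  86  88  77   0   0   0   0   0
   0   0  21 151 150 147 140  90   0   0]
|x|<10 [105  84 119 133 122 127 138 136 139   0 127 135 146 141 138 137 144 166
 144 166 144 165 148 171 173 100   0   0]
x 22..40 [  0   0  83 102  95 100 103 100 103   0  75  89  87   0   0   0   0   0
   0   0  24 143 149 151 141  88   0   0]
scene grip ((0.46236926317214966, -0.12044878304004669), 0.012890517711639404)
side grip ((0.46153387427330017, -0.12433671206235886), 0.011933809146285057)
```

View pics/f5.png

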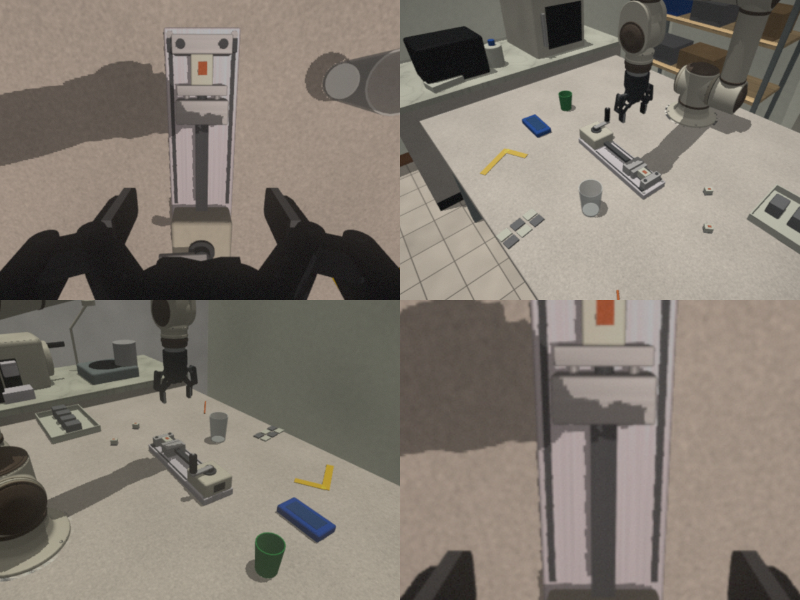

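The block at (202,68) sits between plate and stop with no gap, and the bystanders are in place. One free check: how far the sprung plate compressed, from the saved clouds.

```bash
python3 - <<'E'
import pickle
from h import *
th=np.radians(86.1);yc=np.array([np.cos(th),np.sin(th)]);xc=np.array([yc[1],-yc[0]])
for f,lo,hi in(("v3",-140,-60),("v5",-30,60)):
    D=pickle.load(open(f+".pkl","rb"));p=cloud(D["wrist"],D["obs"]).reshape(-1,3);q=p[:,:2]-[.5363,.1096];a=q@xc*1000;b=q@yc*1000
    m=(abs(a)>22)&(abs(a)<40)&(b>lo)&(b<hi)&(p[:,2]>.055)&(p[:,2]<.068);s=np.sort(b[m]);g=np.diff(s);i=g.argmax();print(f,"body front",s[i],"plate back",s[i+1],"gap",g[i],"plate front",s[-1])
E
python3 -c "
from workcell import order;print(order.job_done())"
```

```text
v3 body front -107.66303146782738 plate back -99.4364683912506 gap 8.226563076576781 plate front -85.06388250454548
v5 body front 14.721226418912085 plate back 20.494977926168595 gap 5.7737515072565095 plate front 34.214351769713836
the job is handed in; nothing more can be done
None
```

The block is clamped firmly against the stop, the crank is released, and I have handed the job in at about 31 s. No verdict comes back.

- **Block:** I picked the 30 × 40 × 36 mm one of the three. I stood it 4.4 mm from the stop, 0.3 mm off the bed's midline, long side along the clamp, and let it go.
- **Crank:** I wound it clockwise about two turns in one grasp. The push was about 8.5 N idle and rose to about 12.3 N, with the crank turned roughly 16° past where it began to stiffen. Going by the turning past that point, I estimate 28 N of clamping. I then eased off the push and let go.
- **Last checks:** The depth images show no gap between plate, block and stop, and the bystanders look undisturbed. The grip stayed where I left it. The plate's spring gap shrank from 8.2 to 5.8 mm, about 25 N.

The 25 and 28 N estimates roughly agree, and both lie within the firm range of 15 to 45 N. The last push reading, 12.0 N, was slightly lower although the crank had turned further. I put that down to the crank relaxing at a standstill.

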